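Roll the paint tin onto the checkout scanner

TASK

At the shop's checkout, roll the paint tin that lies on its side across the counter by pushing along its top with the fingertips, until it stops lying along the middle line of the scanner window, lengthwise over the glass. Do not pick it up, drag it or shove it from the side, and leave the standing tin, the carton and the brush where they are. Finish with the tin lying still.

Things in the scene. Friction and masses are not known exactly. Their poses are not given: they have to be found in the camera images.
- tin: paint tin lying on its side: steel, paper label, a cylinder 86 mm across and 105 mm long, 0.4 to 0.8 kg. Origin at its centre, 43 mm up (top at 86 mm); x = its level axis, y and z turn as it rolls. Let go slowly it stops within 10 mm. It advances half as far as a fingertip run along its top, so it takes several strokes. Starts 140-190 mm to either side of the white line, nearly parallel to it.
- scanner: the scanner window, flush in the counter (no step): black glass 170 x 90 mm in a steel frame 200 x 120 mm, with a thin white line along the middle of its long way. Origin at the glass's middle, at the counter's height (z = 0); x runs along the white line, y across it, z up. Fixed.
- standing_tin: bystander: the same kind of tin, standing upright on the other side of the window, 86 mm in diameter, 105 mm high. Origin at the centre of its underside.
- carton: bystander: cardboard carton 70 x 110 x 50 mm high, beyond one short side of the window. Origin at the centre of its underside.
- brush: bystander: paint brush lying on the counter beyond the other short side, under 40 mm high. Origin at its underside.
Things that resemble listed ones, but are neither listed nor needed, are in the scene too. Leave any black, orange or red look-alike of the tin alone.

How it is judged:
On the way:
1. the tin has rolled (not slid) about half a turn or more (125 degrees) (angle between tin's own z axis and vertical above 2.2 rad).
At the end, for the whole second after the job is handed in: The tin lies on its side on the counter, at rest, its centre within 12 mm of the window's middle line (measured across it) and within 50 mm of the window's middle along it, its axis within 0.3 rad of the line; the standing tin, the carton and the brush are within 20 mm of where they began (y of tin in the frame of scanner between -0.012 and 0.012 m and x of tin in the frame of scanner between -0.05 and 0.05 m and angle between the x axis of tin and the x axis of scanner, either way round below 0.3 rad and height (world z) of tin between 0.038 and 0.048 m and linear speed of tin below 0.01 m/s and angular speed of tin below 0.2 rad/s and distance of each of standing_tin, carton, brush from where it was at the start of the episode below 0.02 m); the robot touches nothing.
It fails at once if the tin is lifted off the counter (more than 12 mm) (height (world z) of tin above 0.055 m).
It fails at once if the tin is pushed from the side instead of on its top (the grasp point between the pads is below 65 mm while the fingers press on the tin) (contact force between the fingers and tin above 0.5 N and height (world z) of the grasp point below 0.065 m).
It fails at once if the tin strikes a bystander (contact force between tin and standing_tin above 1 N or contact force between tin and carton above 1 N or contact force between tin and brush above 1 N).
It fails at once if the standing tin, the carton or the brush is moved by more than 20 mm (distance of any of standing_tin, carton, brush from where it was at the start of the episode above 0.02 m).
It also fails if it takes over 58 s, if anything falls off the work surface, if the arm or the gripper's body presses on something with over 40 N, if the wrist force passes 120 N, or if a joint passes its speed limit or range.

ROBOT

A 7-joint arm with a two-finger parallel gripper is mounted at the origin on the work surface. World frame = base frame: x ahead of the robot, y to its left, z up, the work surface at z = 0. Lengths are in m, angles in rad, forces in N, time in s.
With the tool pointing down it reaches from about 0.4 to 0.9 m from the base axis. Payload 5.6 kg.
Tool frame: the origin (TCP) lies midway between the tips of the shut fingers; the grasp point (between the pads) lies 19 mm behind it; z points along the fingers, y is the line along which they close (so a half turn about z gives the same grasp; the last joint's range is limited). The gripper opens to 92 mm and grips with 3 to 60 N. Pads are 20 mm wide; open, the fingers measure 128 mm over their backs; the gripper's body (75 mm by 189 mm) begins 69 mm behind the grasp point.
Start: joints at [1.101, 0.468, -0.012, 1.603, 0.006, 1.071, -0.056], TCP at [0.269, -0.592, 0.215] pointing down, gripper open.
Joint ranges: [-2.53, 2.53], [-0.31, 2.02], [-1.57, 1.55], [0.28, 2.44], [-1.29, 4.43], [0.15, 1.84], [-2.92, 2.92]. Speed limits (rad/s): [2.57, 2.57, 3.14, 3.14, 3.14, 3.14, 3.14].

INTERFACE

Orientations are given as a 3x3 rotation matrix whose columns are the frame's x, y, z axes.
In Python, from station import env, effector, solver, viewer, workorder, search_frame, tip_of gives the robot as it stands. Calls block until the motion is done:
- env.reach(position, orientation): joint-space move of the TCP to a pose.
- env.movel(position, frame=None, rate=0.15): straight line of the TCP; frame=None keeps the orientation; rate is the mean speed in m/s.
- env.goto_joints(angles): joint-space move.
- effector.release() and effector.grasp(squeeze=None): open the fingers fully, or close them until they stop; squeeze is the grip in N (None keeps the last).
- env.pause(seconds).
- solver.inverse_kinematics(position, orientation): joint angles nearest the present ones, or None.
- env.sense(): the state.
- viewer.read_camera(name): name is "scene" or "top"; returns (picture, depth): 480x640x3 uint8, red, green, blue; 480x640 float32, m along the optical axis (not along the pixel's ray), 0 where there is no reading.
- viewer.camera_info(name): a dict with "intrinsics" (3x3 intrinsics, pixels), "eye" and "rotation" of the camera in the world. Camera axes: x right, y up, looking along -z (the intrinsics and any distortion apply to the point x, -y, -z); pixel columns grow to the right and rows downward; lengths in m; the calibration is good to about 2 mm. A picture is of the moment at which its call begins. camera_info takes no time and is no camera call.
A pose or a line that the arm cannot do raises env.PlanningError and nothing moves.
- workorder.finish_job(): hands the job in; it is judged then, once.
Trained networks look in the newest picture that a camera, given by its name, has taken for a name from the list of things; names that differ only in an ending like _2 or _b are one class to them, and where a whole thing is asked for, a point or a joint stands for the part that bears it (a point fixed in the world has none). Each returns a list of dicts, best first, with "score" (0 to 1); they miss things now and then, are a little off and sometimes report something else, mostly with a low value. They report only what shows in the picture. A call takes as long as a camera call. They do not tell look-alikes from the thing itself.
- search_frame(camera, name): "at" ([x, y, z] in m, in world coordinates, good to about 4 mm: the middle of the surface that is visible of it).
- tip_of(camera, name): "at" ([x, y, z] in m, in world coordinates, good to about 4 mm: a listed point, or the origin of a listed thing).
The state is a dict: "t": time; "joint_positions": joint angles; "joint_velocities": joint speeds; "tau": joint torques, N m; "ee_pos": TCP position; "tcp_rot": TCP orientation; "wrist_force": force on the tool from outside, world axes, zero at the start; "moment": the same for the moment, N m; "gripper_width": finger opening in m; "grasp_force": force on a finger pad.
Only numpy, scipy, OpenCV 4.12 (cv2) and the standard library are available. Lean on these libraries where they do the work, as an engineer would, in place of code of your own. Each camera call takes 0.05 s, during which the arm holds its last target. There are 200 camera calls.

## Working session

There is one attempt and no reset: what is moved stays moved. The work goes in short steps, each a Python script; the robot and the scene stay as the last script left them, time stands still between calls to the robot, and variables do not carry over. Pictures are saved under pics/ and viewed, at most 10 in all, crops included, and the job is handed in when it is done.

```bash
ls; mkdir -p pics; python3 - <<'E'
from station import env, effector, solver, viewer, workorder, search_frame, tip_of
import cv2, numpy as np
for c in ("top","scene"):
    p,d=viewer.read_camera(c); cv2.imwrite(f"pics/{c}0.png",p[:,:,::-1])
    i=viewer.camera_info(c); print(c,i)
    for n in ("tin","scanner","standing_tin","carton","brush"):
        print(n,[(round(r["score"],2),np.round(r["at"],3)) for r in tip_of(c,n)][:4])
print(env.sense()["t"],np.round(env.sense()["tcp_rot"],2))
E
```

```text
pics
top {'intrinsics': array([[622.25888568,   0.        , 308.95330691],
       [  0.        , 622.25888568, 233.42239846],
       [  0.        ,   0.        ,   1.        ]]), 'eye': array([0.34904033, 0.03058521, 1.11263292]), 'rotation': array([[ 0.0109158 ,  0.97806889, -0.2079954 ],
       [-0.99993853,  0.01027219, -0.00417422],
       [-0.00194611,  0.20802818,  0.9781209 ]])}
tin [(0.86, array([ 0.578, -0.204,  0.044])), (0.85, array([ 0.579, -0.038,  0.044])), (0.82, array([ 0.754, -0.128,  0.048])), (0.71, array([ 0.39 , -0.175,  0.045]))]
scanner [(0.74, array([0.536, 0.102, 0.   ]))]
standing_tin [(0.7, array([0.485, 0.264, 0.002]))]
carton [(0.76, array([0.391, 0.016, 0.   ]))]
brush [(0.9, array([0.697, 0.137, 0.002]))]
scene {'intrinsics': array([[599.29746411,   0.        , 326.60433968],
       [  0.        , 599.29746411, 245.59121517],
       [  0.        ,   0.        ,   1.        ]]), 'eye': array([ 1.05634775, -0.18006767,  0.78702318]), 'rotation': array([[ 0.39750066, -0.73335079,  0.55153408],
       [ 0.9175961 ,  0.31981721, -0.23608124],
       [-0.00325973,  0.59992797,  0.80004738]])}
tin [(0.92, array([ 0.389, -0.172,  0.042])), (0.74, array([ 0.582, -0.206,  0.045])), (0.7, array([ 0.754, -0.127,  0.045])), (0.61, array([ 0.581, -0.043,  0.044]))]
scanner [(0.98, array([ 0.538,  0.104, -0.   ]))]
standing_tin [(0.66, array([0.488, 0.261, 0.   ]))]
carton [(0.79, array([0.397, 0.02 , 0.003]))]
brush [(0.63, array([ 0.698,  0.136, -0.   ]))]
0.6 [[ 0.91  0.41 -0.  ]
 [ 0.41 -0.91 -0.  ]
 [-0.    0.   -1.  ]]
```

View pics/top0.png

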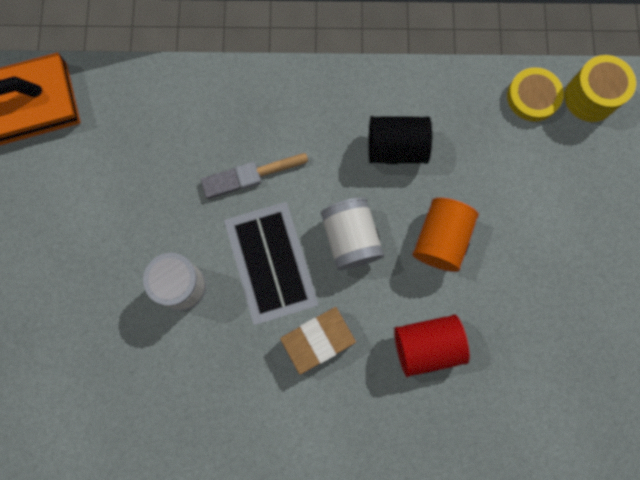

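View pics/scene0.png

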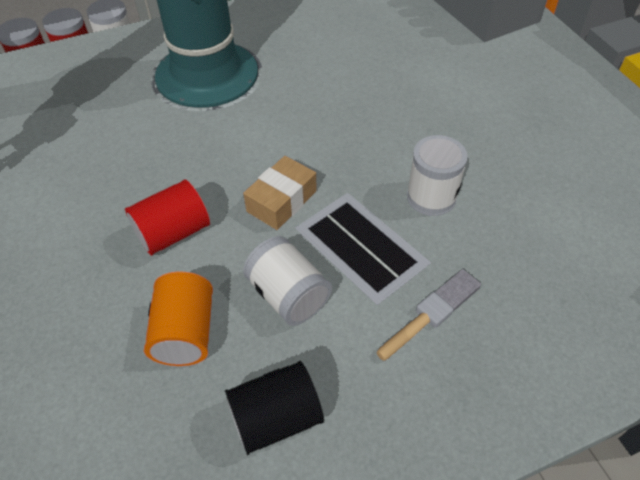

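Candidates in the top picture: white/grey tin (352,234), orange (446,234), black (400,140) and red (432,346). The white paper-label steel tin is the only one nearly parallel to the line and beside the window. I'll confirm it in a crop and measure.

```bash
cat > h.py <<'E'
from station import env, effector, solver, viewer, workorder, search_frame, tip_of
import cv2, numpy as np
from scipy.optimize import least_squares
def cloud(c):
    p,d=viewer.read_camera(c); i=viewer.camera_info(c); K=i["intrinsics"]
    v,u=np.mgrid[:480,:640]
    P=np.stack([(u-K[0,2])/K[0,0]*d,-(v-K[1,2])/K[1,1]*d,-d],-1)@i["rotation"].T+i["eye"]
    P[d==0]=np.nan
    return p,P
def fit_tin(c,guess,r=0.085,yaw0=0.2):
    """cylinder R=.043 lying at z=.043; returns x,y,yaw(axis),n,rms"""
    p,P=cloud(c)
    Q=P[(np.hypot(P[...,0]-guess[0],P[...,1]-guess[1])<r)&(P[...,2]>.03)&(P[...,2]<.1)]
    sgn=0.0525
    def f(q):
        D=Q-[q[0],q[1],.043]; a=np.array([np.cos(q[2]),np.sin(q[2]),0])
        s=D@a; rad=np.linalg.norm(D-s[:,None]*a,axis=1)
        return np.maximum(rad-.043,np.abs(s)-sgn)   # signed distance to a capped cylinder
    R=least_squares(f,[*guess[:2],yaw0],loss="soft_l1",f_scale=.002)
    return R.x,len(Q),np.sqrt(np.mean(f(R.x)**2)),p
E
python3 - <<'E'
from h import *
p,P=cloud("top")
g=p.max(2).astype(int)
m=((g<60)&(np.hypot(P[...,0]-.537,P[...,1]-.103)<.12)&(abs(P[...,2])<.012)).astype(np.uint8)
Q=(P[m>0][:,:2]*1000).astype(np.float32)
r=cv2.minAreaRect(Q); print("glass",r,len(Q),"median z",np.median(P[m>0][:,2]))
for c in("top","scene"):
    for y0 in (0.2,-.1): print(c,[np.round(x,4) for x in fit_tin(c,(.579,-.04),yaw0=y0)[:3]])
i=p[180:330,190:390]; cv2.imwrite("pics/crop.png",cv2.resize(i,None,fx=4,fy=4,interpolation=2)[:,:,::-1])
E
```

```text
glass ((532.8993530273438, 105.24247741699219), (167.3690185546875, 86.3884506225586), 17.72137451171875) 3915 median z 0.0004056535882390744
top [array([ 0.5763, -0.0392,  0.2828]), np.int64(3114), np.float64(0.0018)]
top [array([ 0.5764, -0.0392,  0.2842]), np.int64(3102), np.float64(0.0018)]
scene [array([ 0.5782, -0.0392,  0.283 ]), np.int64(4471), np.float64(0.0014)]
scene [array([ 0.5782, -0.0393,  0.2824]), np.int64(4476), np.float64(0.0014)]
```

View pics/crop.png

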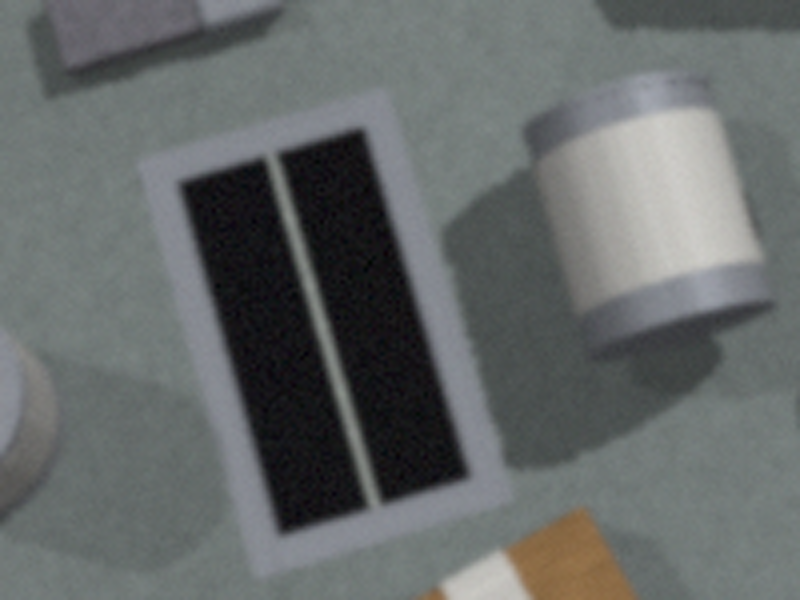

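The crop shows the white-label tin at (650,210) next to the window, with its white line running from (270,155) to (375,505). It is the right tin, 149 mm from the line, with axis 0.283 rad against 0.30 for the line. I'll do a first stroke with the shut fingertips.

```bash
cat >> h.py <<'E'
C=np.array([.535,.104]); YL=.302                      # window middle, line yaw
N=np.array([-np.sin(YL),np.cos(YL)]); U=np.array([np.cos(YL),np.sin(YL)])
def rel(q): d=np.array(q[:2])-C; return np.round([d@U,d@N,q[2]-YL],4)   # along, across, yaw error
def tool(yaw): c,s=np.cos(yaw),np.sin(yaw); return np.array([[c,s,0],[s,-c,0],[0,0,-1.]])
def fz(): return env.sense()["wrist_force"]
def stroke(tin,yaw,adv,side=0.,fmin=5,rate=.07):
    """roll the tin by adv (m): fingertip runs 2*adv, centred over the mean tin position"""
    n=np.array([-np.sin(yaw),np.cos(yaw)]); u=np.array([np.cos(yaw),np.sin(yaw)])
    a=np.array(tin[:2])+side*u-n*adv/2; b=a+2*adv*n
    R=tool(yaw)
    if env.sense()["ee_pos"][2]>.15: env.reach([*a,.12],R)
    else: env.movel([*a,.105],R,rate=.2)
    f0=fz()[2]; z=.089; env.movel([*a,z],R,rate=.05)
    while abs(fz()[2]-f0)<fmin and z>.080:
        z-=.001; env.movel([*a,z],R,rate=.02)
    f1=fz()[2]-f0
    env.movel([*b,z],R,rate=rate); f2=fz()-[0,0,f0]
    env.pause(.2); env.movel([*b,z+.006],R,rate=.03); env.movel([*b,.105],R,rate=.2)
    print("z",round(z,4),"fdown",round(f1,1),"fend",np.round(f2,1),"t",env.sense()["t"])
E
python3 - <<'E'
from h import *
print(rel((.577,-.0392,.283)))
effector.grasp(10)
stroke((.577,-.0392),.283,.015)
for c in("top","scene"):
    q,n,r,p=fit_tin(c,(.573,-.025),yaw0=.283); print(c,np.round(q,4),n,round(r,4),rel(q))
cv2.imwrite("pics/s1.png",p[:,:,::-1])
E
```

```text
[-0.0025 -0.1492 -0.019 ]
z 0.085 fdown 11.0 fend [-2.7 -0.4 10.6] t 7.6
top [ 0.5726 -0.0257  0.2897] 577 0.0015 [-0.0027 -0.135  -0.0123]
scene [ 0.574  -0.0247  0.2775] 4079 0.0014 [-0.001  -0.1345 -0.0245]
```

View pics/s1.png

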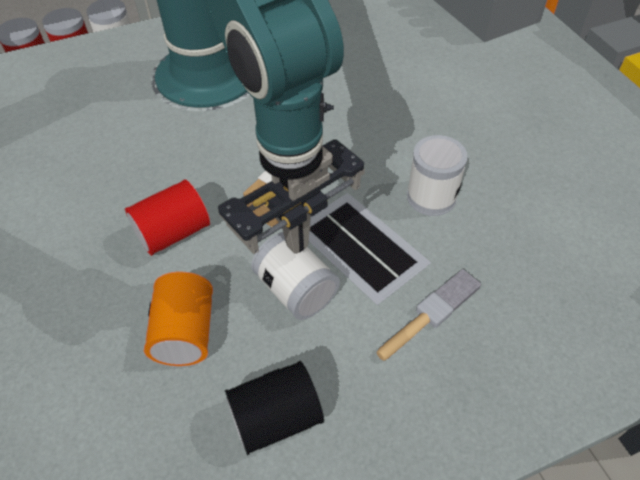

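The picture shows the shut fingers over the tin (297,240) and everything else undisturbed. The tin rolled 14.5 mm as predicted, so I'll use longer strokes, measuring after each one.

```bash
python3 - <<'E'
from h import *
q=np.array([.574,-.0247,.2775])
for k in range(4):
    left=-rel(q)[1]; adv=min(.027,left-.004)
    if adv<.006: break
    yaw=q[2]; stroke(q,yaw,adv)
    g=q[:2]+adv*np.array([-np.sin(yaw),np.cos(yaw)])
    qn,n,r,p=fit_tin("scene",g,yaw0=yaw); print(np.round(qn,4),n,round(r,4),rel(qn))
    if np.hypot(*(qn[:2]-g))>.012 or abs(qn[2]-yaw)>.1: print("off"); break
    q=qn
cv2.imwrite("pics/s2.png",p[:,:,::-1])
E
```

```text
z 0.085 fdown 7.2 fend [-1.9 -0.   9.1] t 11.15
[0.5665 0.0011 0.2791] 4084 0.0014 [-0.0005 -0.1076 -0.0229]
z 0.085 fdown 6.4 fend [-1.5  0.7  6.9] t 14.675
[0.559  0.027  0.2808] 4006 0.0014 [ 0.     -0.0806 -0.0212]
z 0.085 fdown 6.6 fend [-2.1  0.   7. ] t 18.2
[0.5515 0.0529 0.2796] 3949 0.0014 [ 0.0006 -0.0537 -0.0224]
z 0.085 fdown 6.6 fend [-2.   0.1  7.2] t 21.725
[0.5441 0.0787 0.2816] 3878 0.0014 [ 0.0011 -0.0269 -0.0204]
```

View pics/s2.png

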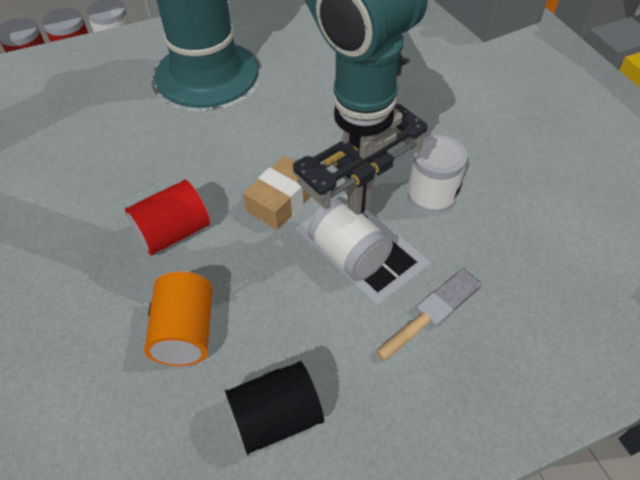

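Tin is at the window, 27 mm short of the line, nothing else has moved. Last stroke, then retreat and check.

```bash
python3 - <<'E'
from h import *
q=np.array([.5441,.0787,.2816])
stroke(q,q[2],.0265,rate=.05)
s=env.sense(); x,y,_=s["ee_pos"]
env.movel([x,y,.2],rate=.2); env.movel([x-.05,y-.25,.25],rate=.25); env.pause(.5)
for c in("top","scene"):
    qn,n,r,p=fit_tin(c,(.536,.104),yaw0=.28); print(c,np.round(qn,4),n,round(r,4),rel(qn))
    cv2.imwrite(f"pics/f_{c}.png",p[:,:,::-1])
    for n in("standing_tin","carton","brush","scanner"): print(n,[np.round(a["at"],3) for a in tip_of(c,n)][:1])
print(env.sense()["t"],np.round(env.sense()["wrist_force"],1))
E
```

```text
z 0.085 fdown 7.6 fend [-1.4  0.2  6.7] t 25.5333
top [0.5346 0.1044 0.2807] 3157 0.0019 [-0.0003  0.0005 -0.0213]
standing_tin []
carton [array([ 0.395,  0.016, -0.   ])]
brush [array([0.698, 0.139, 0.001])]
scanner []
scene [0.5367 0.1042 0.2817] 3915 0.0014 [ 0.0017 -0.0003 -0.0203]
standing_tin [array([ 0.486,  0.26 , -0.002])]
carton [array([ 0.396,  0.018, -0.   ])]
brush [array([0.696, 0.131, 0.   ])]
scanner [array([ 0.536,  0.107, -0.002])]
28.35 [-0.3 -0.1  0.1]
```

View pics/f_top.png

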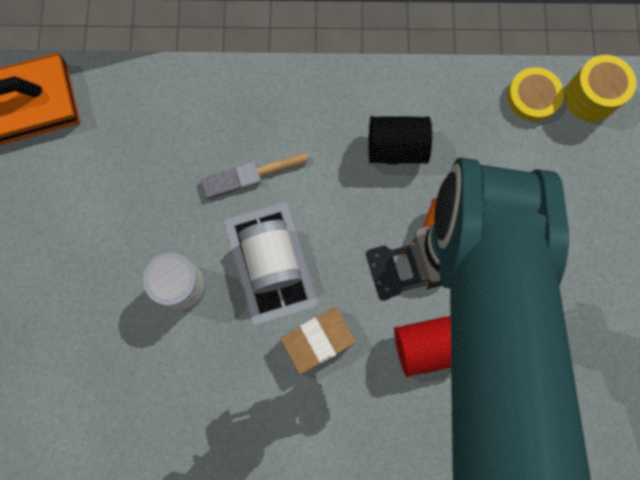

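The tin at (270,255) lies centred on the white line, with bystanders in place and the arm clear.

```bash
python3 -c "
from station import workorder; print(workorder.finish_job())"
```

```text
the job is handed in; nothing more can be done
None
```

The job is handed in: the tin was rolled in six top strokes and lay still along the window's middle line (within about 1 mm across it, 2 mm along it and 0.02 rad), with no sign that the standing tin, carton or brush had moved and the arm clear; the interface returned no verdict.

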